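# Settle the spice jars on the vibrating table

## Task

Stand every spice jar upright on the deck of the vibrating table. Then lock the deck by turning both end clamps fully shut (clockwise from above) with the clamp key - do not push the clamps with the fingers - and, only after that, set the timer dial to six, the sixth click clockwise from its stop, so that its pointer points straight to the back of the machine. Finish with the key standing on its round rubber mat, and leave the other things on the counter where they are.

Things in the scene. Friction and masses are not known exactly. Their poses are not given: they have to be found in the camera images.
- deck (a point): Centre of the deck's flat top on the vibrating table, a low grey machine fixed to the counter. Deck: black rubber on steel, no rim, 94 mm (x) by 230 mm (y), top 40 mm above the counter; four faint circles at y = -84, -28, 28, 84 mm, though any place on it will do. z up, x to the machine's back, y to its left end with the black dial console. Machine  126 mm in x, y -180 to 255 mm.
- jar_0_mid (a point): Spice jar, closed, clear round jar with a printed band and a black cap, 44 mm diameter all the way up, 105 mm tall. This point is on its axis, half-way up (52.5 mm above its foot); z is its axis. None if absent. Two to four jars are present, all alike.
- jar_1_mid (a point): Spice jar, closed, clear round jar with a printed band and a black cap, 44 mm diameter all the way up, 105 mm tall. This point is on its axis, half-way up (52.5 mm above its foot); z is its axis. None if absent. Two to four jars are present, all alike.
- jar_2_mid (a point): Spice jar, closed, clear round jar with a printed band and a black cap, 44 mm diameter all the way up, 105 mm tall. This point is on its axis, half-way up (52.5 mm above its foot); z is its axis. None if absent. Two to four jars are present, all alike.
- jar_3_mid (a point): Spice jar, closed, clear round jar with a printed band and a black cap, 44 mm diameter all the way up, 105 mm tall. This point is on its axis, half-way up (52.5 mm above its foot); z is its axis. None if absent. Two to four jars are present, all alike.
- key_grip (a point): Centre of the key's grip plate, 69 mm above the foot's underside. The clamp key is a loose tool of 0.25 kg, heavy at the foot, 92 mm tall, that stands upright on its foot. Plate: black, 40 mm along x, 16 mm thick along y, 46 to 92 mm above the underside, on an 18 mm thick neck. z up.
- key_foot (a point): Centre of the underside of the key's steel foot, 38 mm across, 34 mm high; axes as key_grip. A slot runs through the foot along x, 12 mm wide and 20 mm deep, open at the bottom: it drops over a clamp's tab. 2 mm above the counter when the key stands on its mat.
- mat_top (a point): Centre of the top of the key's parking mat: round black rubber, 110 mm diameter, 2 mm thick, fixed to the counter.
- clamp_left_tab (a point): Top centre of the left clamp's upright tab, on its turning axis, at deck y = 145 mm. Tab: steel blade 26 mm long along x, 5 mm thick along y, its top 58.5 mm above the counter, on a round 28 mm hub whose top is 44 mm above the counter. z up; turns with the clamp. A dark finger sticks out of the hub below the tab.
- clamp_right_tab (a point): The same for the right clamp, at deck y = -145 mm.
- clamp_left (a joint): Angle of the left clamp, rad: 0 fully open, 1.2 fully shut (hard stops), grows clockwise from above; shut, its finger points to the deck. Starts at 0 to 0.2. Dry friction about 0.07 N m, no spring. The key's slot has about 0.25 rad of play on the tab either way, so the key must turn that much further.
- clamp_right (a joint): The same for the right clamp.
- dial_grip (a point): Centre of the timer dial's grip bar, on its axis, 74 mm above the counter, at deck y = 215 mm. Grey bar 46 mm long along x, 14 mm wide along y, from 62 to 86 mm above the counter, on a disc of 54 mm diameter. The end at -x has a white pointer line. z up; turns with the dial. Console top: 54 mm above the counter.
- dial (a joint): Angle of the dial, rad, grows clockwise from above: 0 at its stop (pointer to the machine's front, larger white dot), a click each 0.5236 rad, positions 0 to 9 with white dots; 3.1416 is position 6. Spring detents (about 0.05 N m) draw it to the nearest position when let go. Starts at 0 to 3.
- jug_mid (a point): Steel milk jug, 101 by 69 mm, 92 mm tall: a bystander, leave it. Point half-way up.
- jigger_mid (a point): Steel double measure, waisted, 46 mm diameter, 78 mm tall: a bystander, leave it. Point half-way up.
- tub_mid (a point): Small clear square topping tub, 69 mm wide, 75 mm tall: a bystander, leave it. Point half-way up.
There are look-alikes about, which are no part of the job. What is shaped like the part that bears jar_1_mid but blue is not meant.

How it is judged:
By the outcome, as a careful person would: the job done as asked, in the order asked, and still so for the second after the job is handed in, with the robot touching nothing.
Of jar_0, jar_1, jar_2, jar_3 only 2 to 4 are there at a start; the rules pass over those that are not, and their reading is None.
At some moment in a run one of key may be knocked a few centimetres aside while the robot is not near it.
It also fails if it takes over 210 s, if anything falls off the work surface, if the arm or the gripper's body presses on something with over 40 N, if the wrist force passes 120 N, or if a joint passes its speed limit or range.

## Robot

A 6-joint arm with a two-finger parallel gripper is mounted at the origin on a cart in front of the work surface, level with it; the furniture and walls round the work are solid. World frame = base frame: x ahead of the robot, y to its left, z up, the work surface at z = 0. Lengths are in m, angles in rad, forces in N, time in s.
With the tool pointing down it reaches from about 0.35 to 0.975 m from the base axis. Payload 4.9 kg.
Tool frame: the origin (TCP) lies at the very end of the fingers, on their centre line; the grasp point (between the pads) lies 19 mm behind it; z points along the fingers, y is the line along which they close (so a half turn about z gives the same grasp; the last joint's range is limited). The gripper opens to 85 mm and grips with 20 to 120 N. Pads are 22 mm wide; open, the fingers measure 114 mm over their backs; the gripper's body (76 mm by 85 mm) begins 54 mm behind the grasp point. The pads swing forward as they close: fully open they stand 13 mm farther back than shut.
Start: joints at [-1.316, 0.053, 1.613, -0, 1.476, -0.119], TCP at [0.228, -0.582, 0.231] pointing down, gripper open.
Joint ranges: [-3.01, 3.01], [-1.01, 2.22], [0.06, 2.58], [-1.02, 4.17], [0.09, 2.62], [-3.14, 3.14]. Speed limits (rad/s): [2.57, 2.57, 3.14, 3.14, 3.14, 3.14].

## Interface

Orientations are given as a unit quaternion [w, x, y, z].
In Python, from plant import observe, imaging, job_done gives the robot as it stands.
- The arm moves only by the tool apply_moves, never from a script. Its argument "steps" is a list of rows, each a list of 5 numbers: the shift along the world's x, y, z in units of 40 mm (1.0 is 40 mm), then the turn about the world's z in units of 5 degrees (1.0 is 5 degrees), then the finger opening in mm, from 0 to 85.4. A call has 1 to 5 rows; each row is the pose to reach, as a shift and turn from the pose commanded when the call began; what a row does not reach only later rows make up. A row lasts 1/12 s, in which the tool goes at most 41.7 mm and 7.16 degrees, less where a joint would pass 70% of its speed; a pose out of reach is approached as far as the arm can. A call with a gripper value outside its range is refused whole. The fingers move at their own pace and stop on an object; "force" is the grip in N (left out, the last holds). Time passes only in rows, so rows that repeat a pose let the fingers close. It gives the time, the measured TCP pose, the force, the opening and the grip force at its end, in the units of the state.
- observe(): the state, without advancing time (a new reading comes with each control period).
- imaging.get_image(name): name is "side" or "top" or "wrist"; returns a dict with "color" (400x640x3 uint8, red, green, blue), "depth" (400x640 float32, m along the optical axis (not along the pixel's ray), 0 where there is no reading), "K" (3x3 intrinsics, pixels), "dist" ([k1, k2, p1, p2, k3] as OpenCV has them; the pictures are not rectified), "world_to_cam" (4x4, takes a point from world to camera coordinates). Camera axes: x right, y down, z forward; pixel columns grow to the right and rows downward; lengths in m; the calibration is good to about 2 mm. A picture is of the moment at which its call begins.
- job_done(): hands the job in; it is judged then, once.
The state is a dict: "time": time; "joint_positions": joint angles; "dq": joint speeds; "effort": joint torques, N m; "ee_pos": TCP position; "tool_rot": TCP orientation; "ft_force": force on the tool from outside, world axes, zero at the start; "ft_torque": the same for the moment, N m; "finger_gap": opening from 0.0 (shut) to 1.0 (fully open); "finger_force": force on a finger pad.
Only numpy, scipy, OpenCV 4.12 (cv2) and the standard library are available. Lean on these libraries where they do the work, as an engineer would, in place of code of your own. Each camera call takes 0.05 s, during which the arm holds its last target. There are 200 camera calls.

## Working session

There is one attempt and no reset: what is moved stays moved. The work goes in short steps, Python scripts to look and compute and a tool call to move; the robot and the scene stay as the last step left them, time stands still between calls to the robot, and variables do not carry over. Pictures are saved under pics/ and viewed, at most 14 in all, crops included, and the job is handed in when it is done.

Besides the shell and the picture viewer there is one more tool, called by a JSON object that holds its "method" and its "body". apply_moves: Moves the arm, as the interface text tells. Its arguments: {"type":"object","properties":{"steps":{"type":"array","items":{"type":"array","items":{"type":"number"}}},"force":{"type":"number"}},"required":["steps"]}

```bash
mkdir -p pics; ls; cat > h.py <<'E'
import numpy as np, cv2
from plant import observe, imaging, job_done
def get(n):
    return imaging.get_image(n)
def save(im,f,crop=None,s=1):
    c=im["color"][...,::-1]
    if crop: c=c[crop[1]:crop[3],crop[0]:crop[2]]
    cv2.imwrite("pics/"+f,cv2.resize(c,None,fx=s,fy=s))
def ray(im,u,v):
    p=cv2.undistortPoints(np.array([[[u,v]]],float),im["K"],np.array(im["dist"],float))[0,0]
    T=np.linalg.inv(im["world_to_cam"]); return T[:3,3],T[:3,:3]@np.array([p[0],p[1],1.])
def onz(im,u,v,z):
    o,d=ray(im,u,v); return o+d*(z-o[2])/d[2]
def proj(im,P):
    W=np.array(im["world_to_cam"]);r,_=cv2.Rodrigues(W[:3,:3])
    return cv2.projectPoints(np.array(P,float).reshape(-1,1,3),r,W[:3,3],im["K"],np.array(im["dist"],float))[0][:,0]
def cloud(im):
    h,w=im["depth"].shape
    v,u=np.mgrid[:h,:w]
    p=cv2.undistortPoints(np.stack([u,v],-1).reshape(-1,1,2).astype(float),im["K"],np.array(im["dist"],float))[:,0]
    d=im["depth"].reshape(-1,1)
    T=np.linalg.inv(im["world_to_cam"])
    P=(np.c_[p,np.ones(len(p))]*d)@T[:3,:3].T+T[:3,3]
    P[d[:,0]==0]=np.nan
    return P.reshape(h,w,3)
E
python3 - <<'E'
from h import *
import pickle
for n in("top","side"):
    im=get(n); save(im,n+"0.png",s=1.25); pickle.dump(im,open(n+"0.pkl","wb"))
    print(n,np.linalg.inv(im["world_to_cam"])[:3].round(2).tolist())
o=observe();print({k:np.round(v,3) for k,v in o.items()})
E
```

```text
pics
top [[0.01, -0.99, 0.12, 0.31], [-1.0, -0.01, 0.0, 0.06], [0.0, -0.12, -0.99, 1.9]]
side [[0.62, -0.46, 0.64, -0.48], [-0.79, -0.35, 0.51, -0.68], [-0.01, -0.81, -0.58, 0.96]]
{'time': np.float64(0.1), 'joint_positions': array([-1.316,  0.053,  1.614,  0.   ,  1.476, -0.119]), 'dq': array([ 0.001, -0.001, -0.003,  0.001, -0.   ,  0.   ]), 'effort': array([ 1.0000e-03, -3.9490e+01, -3.7136e+01, -0.0000e+00,  4.0000e-03,
       -0.0000e+00]), 'ee_pos': array([ 0.228, -0.581,  0.23 ]), 'tool_rot': array([-0.001,  0.983,  0.186, -0.   ]), 'ft_force': array([-0.439, -0.636,  0.88 ]), 'ft_torque': array([ 0.057, -0.065,  0.018]), 'finger_force': np.float64(0.0), 'finger_gap': np.float64(1.0)}
```

View pics/top0.png

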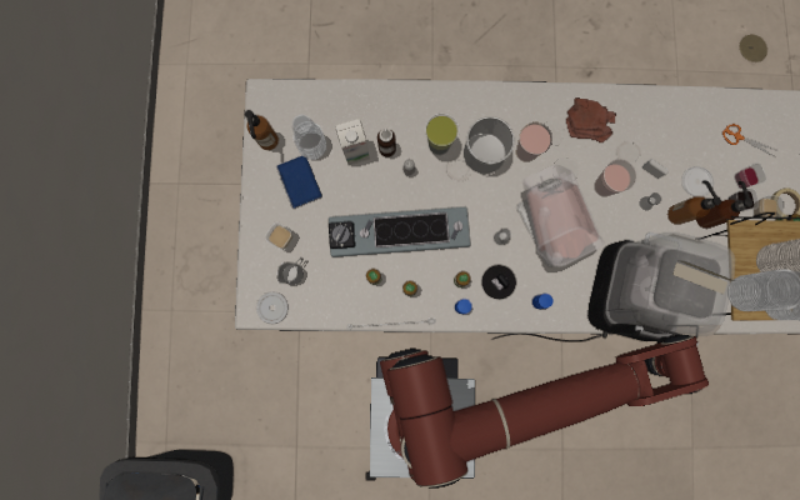

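View pics/side0.png

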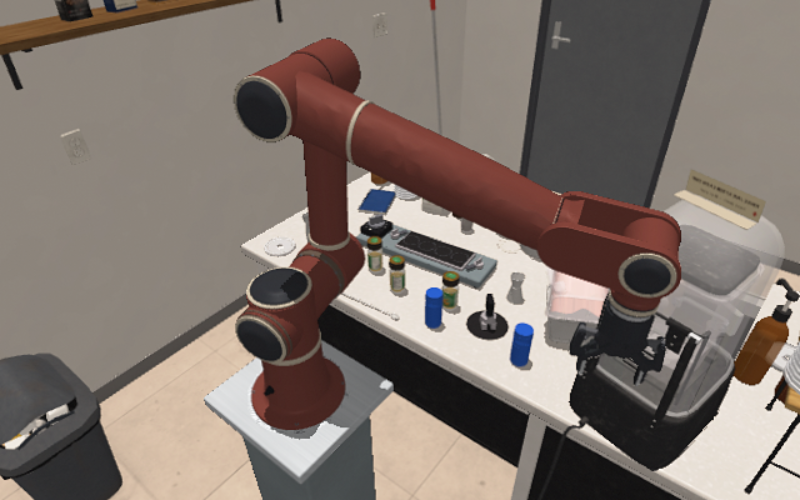

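The top view shows three jars at (374,276), (410,288) and (462,279), two blue look-alikes, the key on its mat at (498,282), and the machine from (330,235) to (468,230). I'll zoom in on the middle.

```bash
python3 - <<'E'
from h import *
import pickle
im=pickle.load(open("top0.pkl","rb"))
save(im,"top0c.png",(205,150,445,265),3.3)
C=cloud(im)
for n,(u,v) in dict(j0=(374,276),j1=(410,288),j2=(462,279),key=(498,282),jig=(503,236)).items():
    u,v=u/1.25,v/1.25; print(n,onz(im,u,v,.105).round(3),C[int(v),int(u)].round(3))
# tall points
for n,b in dict(cons=(260,172,288,202),deck=(300,170,358,198),jars=(285,205,385,245),key=(380,208,418,240)).items():
    R=C[b[1]:b[3],b[0]:b[2]].reshape(-1,3); print(n,np.nanpercentile(R[:,2],[2,50,90,98]).round(3))
E
```

```text
j0 [0.455 0.146 0.105] [0.457 0.146 0.118]
j1 [0.421 0.039 0.105] [0.422 0.039 0.108]
j2 [ 0.449 -0.113  0.105] [ 0.45  -0.112  0.096]
key [ 0.441 -0.22   0.105] [ 0.448 -0.228  0.042]
jig [ 0.578 -0.235  0.105] [ 0.591 -0.244  0.043]
cons [-0.004  0.039  0.065  0.086]
deck [0.025 0.04  0.046 0.05 ]
jars [-0.01   0.001  0.093  0.109]
key [-0.009  0.002  0.011  0.092]
```

View pics/top0c.png

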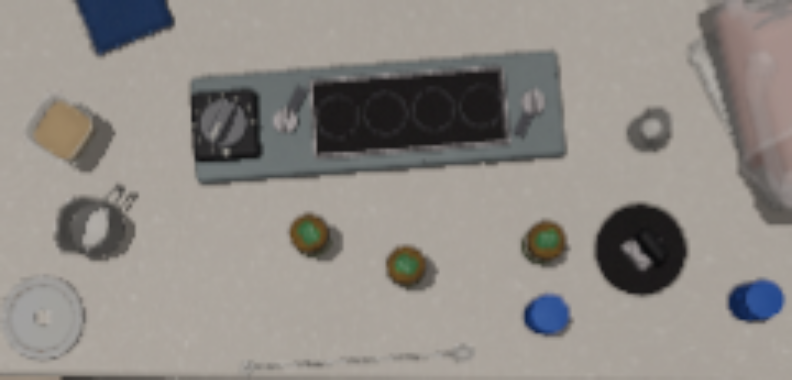

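```bash
cat >> h.py <<'E'
def comps(M,amin):
    n,l,s,c=cv2.connectedComponentsWithStats(M.astype(np.uint8))
    return [(l==i) for i in range(1,n) if s[i,4]>=amin]
E
python3 - <<'E'
from h import *
import pickle
im=pickle.load(open("top0.pkl","rb")); C=cloud(im)
hsv=cv2.cvtColor(im["color"],cv2.COLOR_RGB2HSV)
box=np.zeros(C.shape[:2],bool); box[160:262,205:440]=1
# deck
dark=box&(hsv[...,2]<55)
for m in comps(dark,60):
    ct=max(cv2.findContours(m.astype(np.uint8),0,2)[0],key=cv2.contourArea)
    z=np.nanmedian(C[m][:,2])
    (u,v),(w,h),a=cv2.minAreaRect(ct)
    W=np.array([onz(im,*p,max(z,0)) for p in cv2.boxPoints(((u,v),(w,h),a))])
    print("dark",m.sum(),(round(u),round(v)),round(z,3),W.mean(0).round(3),"sides",np.linalg.norm(W[1]-W[0]).round(3),np.linalg.norm(W[2]-W[1]).round(3),"dirs",np.degrees(np.arctan2(*(W[1]-W[0])[1::-1])).round(1))
hi=box&(C[...,2]>.07)
for m in comps(hi,15):
    P=C[m]; v,u=np.nonzero(m); print("hi",m.sum(),u.mean().round(),v.mean().round(),np.nanmedian(P[:,2]).round(3),onz(im,u.mean(),v.mean(),np.nanmedian(P[:,2])).round(3),np.ptp(P[:,:2],axis=0).round(3),im["color"][m].mean(0).round())
E
```

```text
dark 1177 (328, 184) 0.041 [0.605 0.039 0.041] sides 0.218 0.081 dirs -84.9
dark 187 (274, 188) 0.053 [0.585 0.249 0.053] sides 0.073 0.081 dirs -89.4
dark 511 (399, 225) 0.003 [ 0.45  -0.237  0.003] sides 0.103 0.099 dirs -44.7
hi 621 432.0 179.0 0.21 [ 0.598 -0.325  0.21 ] [0.183 0.069] [134. 119. 115.]
hi 59 272.0 186.0 0.083 [0.587 0.253 0.083] [0.043 0.034] [95. 93. 94.]
hi 23 214.0 189.0 0.074 [0.573 0.47  0.074] [0.058 0.034] [164. 159. 153.]
hi 18 406.0 185.0 0.074 [ 0.596 -0.254  0.074] [0.035 0.024] [125. 121. 116.]
hi 75 229.0 216.0 0.084 [0.472 0.409 0.084] [0.082 0.07 ] [107. 103.  99.]
hi 119 298.0 220.0 0.104 [0.458 0.148 0.104] [0.044 0.041] [87. 85. 54.]
hi 121 370.0 222.0 0.105 [ 0.452 -0.115  0.105] [0.041 0.043] [85. 82. 52.]
hi 54 403.0 223.0 0.092 [ 0.45  -0.237  0.092] [0.033 0.032] [27. 26. 27.]
hi 116 328.0 230.0 0.104 [0.424 0.041 0.104] [0.042 0.041] [88. 86. 54.]
hi 119 434.0 240.0 0.105 [ 0.389 -0.352  0.105] [0.042 0.036] [ 43.  72. 129.]
hi 123 371.0 244.0 0.105 [ 0.371 -0.119  0.105] [0.04  0.043] [ 57.  86. 143.]
```

{"method": "apply_moves", "body": {"steps": [[0,1,0.5,1,85],[0,2,1,2.5,85],[0,3,1,4,85],[0,4,1,5.4,85],[0,5,1,6.8,85]], "force": 40}}

```text
time: 0.52
ee_pos: [0.228, -0.3807, 0.2711]
tool_rot: [-0.0, 0.885, 0.465, 0.0]
ft_force: [0.4, 0.6, 1.1]
finger_gap: 0.995
finger_force: 0.0
```

{"method": "apply_moves", "body": {"steps": [[0.9,0.5,0,1.4,85],[1.8,1,0,2.8,85],[2.7,1.5,0,4.2,85],[3.5,2,0,5.6,85],[3.5,2,0,7,85]]}}

```text
time: 0.93
ee_pos: [0.3721, -0.2985, 0.2709]
tool_rot: [-0.0, 0.702, 0.712, 0.001]
ft_force: [-0.6, -0.8, -0.1]
finger_gap: 0.993
finger_force: 0.0
```

```bash
python3 - <<'E'
from h import *
im=get("wrist"); save(im,"w1.png"); print(np.linalg.inv(im["world_to_cam"])[:3].round(3).tolist()); print(im["depth"].min(),np.median(im["depth"]), observe()["ee_pos"])
import pickle; pickle.dump(im,open("w1.pkl","wb"))
print(proj(im,[[.452,-.115,.105],[.45,-.237,.092]]))
E
```

```text
[[1.0, 0.013, 0.006, 0.371], [0.014, -0.95, -0.312, -0.218], [0.001, 0.312, -0.95, 0.413]]
0.0 0.39798403 [ 0.37019339 -0.3000358   0.2707577 ]
[[411.65480576 -10.44671006]
 [393.46887552 127.56125581]]
```

View pics/w1.png

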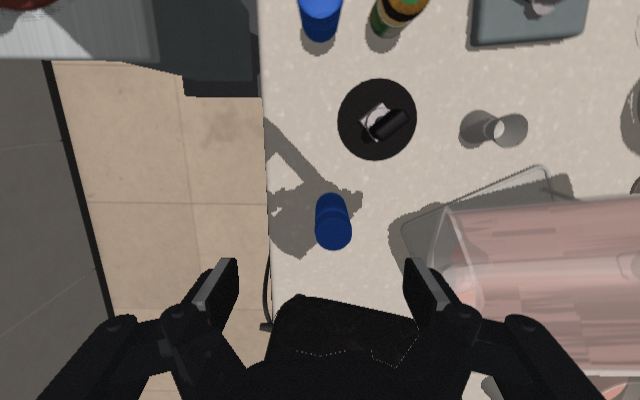

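The wrist view shows the key on its mat at (388,125), and its position agrees with the top camera. Next I go to the jar near (0.452, -0.115), opening only 62 mm because a blue look-alike stands close by.

{"method": "apply_moves", "body": {"steps": [[0.5,1,0,0.85,62],[1,2,0,0.85,62],[1.5,3,0,0.85,62],[2,3.9,0,0.85,62],[2.05,4.62,0,0.85,62]]}}

```text
time: 1.4
ee_pos: [0.451, -0.1163, 0.2709]
tool_rot: [-0.0, 0.681, 0.732, 0.0]
ft_force: [0.8, -0.9, -0.3]
finger_gap: 0.725
finger_force: 0.0
```

{"method": "apply_moves", "body": {"steps": [[0,0,-0.7,0,62],[0,0,-1.5,0,62],[0,0,-2,0,62],[0,0,-2,0,62]]}}

```text
time: 1.73
ee_pos: [0.4468, -0.1164, 0.1854]
tool_rot: [-0.005, 0.681, 0.732, -0.002]
ft_force: [-0.0, -0.1, 0.1]
finger_gap: 0.727
finger_force: 0.0
```

```bash
python3 - <<'E'
from h import *
im=get("wrist"); save(im,"w2.png"); o=observe();print(o["ee_pos"],o["tool_rot"],o["finger_gap"])
E
```

```text
[ 0.44816275 -0.11719678  0.18832783] [-0.00291338  0.68088228  0.7323862  -0.00113415] 0.7256106204281572
```

View pics/w2.png

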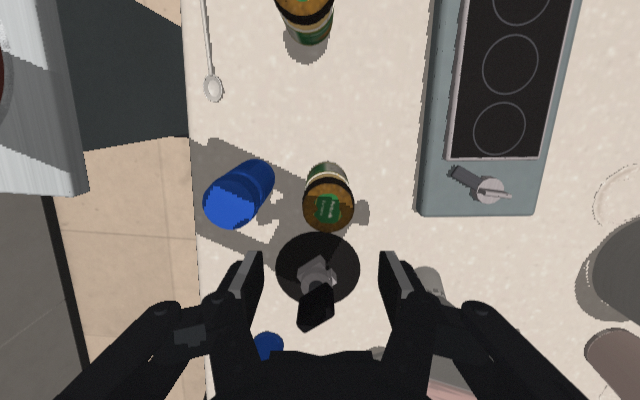

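```bash
cat >> h.py <<'E'
def report(im,P):
    for p in P: print(np.round(p,3),proj(im,[p])[0].round(0))
E
python3 - <<'E'
from h import *
im=get("wrist");o=observe();print(o["ee_pos"].round(4))
report(im,[[.452,-.115,.105],[.45,-.237,.002],[.45,-.237,.092],o["ee_pos"]])
C=cloud(im);m=(abs(C[...,2]-.103)<.006)
for k in comps(m,300):
    v,u=np.nonzero(k);print(k.sum(),u.mean().round(),v.mean().round(),((C[k].max(0)+C[k].min(0))/2).round(4),np.ptp(C[k],axis=0).round(3))
E
```

```text
[ 0.4496 -0.1179  0.1908]
[ 0.452 -0.115  0.105] [326. 208.]
[ 0.45  -0.237  0.002] [316. 270.]
[ 0.45  -0.237  0.092] [314. 318.]
[ 0.45  -0.118  0.191] [323. 264.]
777 301.0 8.0 [0.4233 0.0275 0.1022] [0.037 0.013 0.01 ]
2160 228.0 201.0 [ 0.3698 -0.117   0.1024] [0.044 0.044 0.011]
2090 326.0 204.0 [ 0.4511 -0.1131  0.1022] [0.043 0.042 0.01 ]
```

{"method": "apply_moves", "body": {"steps": [[0,0.07,-0.8,0,62],[0,0.07,-1.6,0,62],[0,0.07,-2.4,0,62],[0,0.07,-3,0,62],[0,0.07,-3.4,0,62]]}}

```text
time: 2.25
ee_pos: [0.4503, -0.1155, 0.0549]
tool_rot: [0.0, 0.681, 0.732, -0.0]
ft_force: [0.5, 1.0, 0.5]
finger_gap: 0.725
finger_force: 0.0
```

{"method": "apply_moves", "body": {"steps": [[0,0,0,0,62],[0,0,0,0,30],[0,0,0,0,30],[0,0,0,0,30],[0,0,0,0,30]], "force": 40}}

```text
time: 2.67
ee_pos: [0.4519, -0.1158, 0.0575]
tool_rot: [0.002, 0.68, 0.733, 0.001]
ft_force: [0.6, -0.9, 5.2]
finger_gap: 0.504
finger_force: 40.9
```

{"method": "apply_moves", "body": {"steps": [[0,0,0,0,30],[0,0,0,0,30],[0,0,0,0,30]]}}

```text
time: 2.92
ee_pos: [0.4519, -0.1158, 0.0575]
tool_rot: [0.002, 0.68, 0.733, 0.0]
ft_force: [0.6, -1.4, 5.4]
finger_gap: 0.502
finger_force: 41.0
```

{"method": "apply_moves", "body": {"steps": [[0,0,0.7,0,30],[0,0,1.5,0,30],[0,0,2,0,30],[0.3,0.3,2,0,30],[0.9,0.7,2,0,30]]}}

```text
time: 3.33
ee_pos: [0.4864, -0.0874, 0.1374]
tool_rot: [0.002, 0.681, 0.732, 0.0]
ft_force: [-0.4, -0.9, -1.4]
finger_gap: 0.504
finger_force: 41.1
```

{"method": "apply_moves", "body": {"steps": [[0.7,0.4,0,0,30],[1.4,0.8,0,0,30],[2.1,1.2,0,0,30],[2.7,1.5,0,0,30],[3.05,1.78,0,0,30]]}}

```text
time: 3.75
ee_pos: [0.6099, -0.0144, 0.1351]
tool_rot: [-0.0, 0.68, 0.733, 0.0]
ft_force: [0.1, 0.0, -0.7]
finger_gap: 0.507
finger_force: 41.1
```

{"method": "apply_moves", "body": {"steps": [[0,0,0,0,30],[0,0,-0.4,0,30],[0,0,-0.7,0,30],[0,0,-0.9,0,30],[0,0,-0.9,0,30]]}}

```text
time: 4.17
ee_pos: [0.607, -0.0158, 0.0979]
tool_rot: [-0.001, 0.68, 0.733, -0.001]
ft_force: [-0.3, -0.3, -0.5]
finger_gap: 0.505
finger_force: 40.7
```

{"method": "apply_moves", "body": {"steps": [[0,0,-0.05,0,30],[0,0,-0.05,0,30]]}}

```text
time: 4.33
ee_pos: [0.6078, -0.0159, 0.0972]
tool_rot: [-0.0, 0.68, 0.733, -0.0]
ft_force: [0.1, -0.4, -1.1]
finger_gap: 0.502
finger_force: 40.7
```

{"method": "apply_moves", "body": {"steps": [[0,0,0,0,48],[0,0,0,0,56],[0,0,0,0,70],[0,0,0,0,70]]}}

```text
time: 4.67
ee_pos: [0.6082, -0.0156, 0.0974]
tool_rot: [0.0, 0.68, 0.733, 0.0]
ft_force: [0.2, -0.3, 0.2]
finger_gap: 0.817
finger_force: 0.0
```

{"method": "apply_moves", "body": {"steps": [[0,0,0.5,0,70],[0,0,1.2,0,70],[0,0,2,0,70],[0,0,2.6,0,70],[0,0,2.6,0,70]]}}

```text
time: 5.08
ee_pos: [0.6117, -0.016, 0.2089]
tool_rot: [0.005, 0.68, 0.733, 0.003]
ft_force: [1.1, -0.3, 1.7]
finger_gap: 0.816
finger_force: 0.0
```

{"method": "apply_moves", "body": {"steps": [[-0.9,0.3,0,0,70],[-1.9,0.6,0,0,70],[-2.8,0.9,0,0,70],[-3.8,1.2,0,0,70],[-4.65,1.45,0,0,70]]}}

```text
time: 5.5
ee_pos: [0.4198, 0.043, 0.2001]
tool_rot: [-0.001, 0.68, 0.733, -0.0]
ft_force: [-0.7, 0.2, 0.3]
finger_gap: 0.822
finger_force: 0.0
```

{"method": "apply_moves", "body": {"steps": [[0,0,0,0,70],[0,0,0,0,70],[0,0,0,0,70]]}}

```text
time: 5.75
ee_pos: [0.4225, 0.0424, 0.2015]
tool_rot: [0.0, 0.68, 0.733, 0.0]
ft_force: [0.6, -0.6, -0.9]
finger_gap: 0.82
finger_force: 0.0
```

```bash
cat > jar.py <<'E'
from h import *
im=get("wrist");o=observe();print(o["time"],o["ee_pos"].round(4))
C=cloud(im)
for z in(.102,.142):
  m=(abs(C[...,2]-z)<.006)
  for k in comps(m,300):
    v,u=np.nonzero(k);print(k.sum(),u.mean().round(),v.mean().round(),((C[k].max(0)+C[k].min(0))/2).round(4),np.ptp(C[k],axis=0).round(3))
E
python3 jar.py
```

```text
5.8 [0.4229 0.0422 0.2016]
2806 376.0 70.0 [0.4563 0.1518 0.1019] [0.043 0.043 0.012]
1905 320.0 202.0 [0.4218 0.0434 0.1019] [0.043 0.043 0.012]
490 497.0 262.0 [ 0.6027 -0.0115  0.102 ] [0.038 0.042 0.012]
1034 261.0 340.0 [ 0.3711 -0.1168  0.1016] [0.04  0.045 0.011]
2228 537.0 297.0 [ 0.6062 -0.0131  0.1416] [0.044 0.044 0.011]
```

{"method": "apply_moves", "body": {"steps": [[0,0.03,-0.8,0,70],[0,0.03,-1.7,0,70],[0,0.03,-2.5,0,70],[0,0.03,-3.2,0,70],[0,0.03,-3.6,0,70]]}}

```text
time: 6.22
ee_pos: [0.4209, 0.0434, 0.0535]
tool_rot: [-0.002, 0.68, 0.733, -0.002]
ft_force: [-0.6, -0.1, -0.1]
finger_gap: 0.819
finger_force: 0.0
```

{"method": "apply_moves", "body": {"steps": [[0,0,0,0,60],[0,0,0,0,30],[0,0,0,0,30],[0,0,0,0,30],[0,0,0,0,30]]}}

```text
time: 6.63
ee_pos: [0.4237, 0.0435, 0.059]
tool_rot: [0.001, 0.68, 0.733, 0.001]
ft_force: [-0.4, 0.2, -1.7]
finger_gap: 0.506
finger_force: 40.6
```

{"method": "apply_moves", "body": {"steps": [[0,0,0,0,30],[0,0,0,0,30],[0,0,0.5,0,30],[0,0,1.2,0,30],[0,0,1.9,0,30]]}}

```text
time: 7.05
ee_pos: [0.4212, 0.0437, 0.1335]
tool_rot: [-0.001, 0.68, 0.733, -0.001]
ft_force: [0.5, -0.2, -1.5]
finger_gap: 0.503
finger_force: 40.8
```

{"method": "apply_moves", "body": {"steps": [[0.9,0,0.1,0,30],[1.8,0,0.1,0,30],[2.7,0,0.1,0,30],[3.6,0,0.1,0,30],[4.5,0.02,0.1,0,30]]}}

```text
time: 7.47
ee_pos: [0.6039, 0.0444, 0.1376]
tool_rot: [0.0, 0.68, 0.733, 0.0]
ft_force: [-1.0, -0.1, -0.1]
finger_gap: 0.504
finger_force: 41.0
```

{"method": "apply_moves", "body": {"steps": [[0,0,0,0,30],[0,0,-0.4,0,30],[0,0,-0.7,0,30],[0,0,-0.9,0,30],[0,0,-0.9,0,30]]}}

```text
time: 7.88
ee_pos: [0.6001, 0.0446, 0.0988]
tool_rot: [-0.002, 0.68, 0.733, -0.001]
ft_force: [0.7, -0.7, -1.0]
finger_gap: 0.504
finger_force: 41.1
```

{"method": "apply_moves", "body": {"steps": [[0,0,-0.05,0,30],[0,0,-0.1,0,30],[0,0,-0.1,0,30],[0,0,-0.1,0,30]]}}

```text
time: 8.22
ee_pos: [0.6024, 0.0444, 0.098]
tool_rot: [0.0, 0.68, 0.733, 0.0]
ft_force: [-0.2, -0.0, 0.1]
finger_gap: 0.503
finger_force: 41.1
```

{"method": "apply_moves", "body": {"steps": [[0,0,0,0,48],[0,0,0,0,56],[0,0,0,0,70],[0,0,0,0,70]]}}

```text
time: 8.55
ee_pos: [0.6024, 0.0444, 0.0976]
tool_rot: [0.0, 0.68, 0.733, 0.0]
ft_force: [-0.1, 0.2, -0.3]
finger_gap: 0.818
finger_force: 0.0
```

{"method": "apply_moves", "body": {"steps": [[0,0,0.5,0,70],[0,0,1.2,0,70],[0,0,2,0,70],[0,0,2.6,0,70],[0,0,2.6,0,70]]}}

```text
time: 8.97
ee_pos: [0.6057, 0.0443, 0.2089]
tool_rot: [0.004, 0.68, 0.733, 0.004]
ft_force: [0.8, -0.3, 0.7]
finger_gap: 0.82
finger_force: 0.0
```

{"method": "apply_moves", "body": {"steps": [[-0.8,0.6,0,0,70],[-1.6,1.2,0,0,70],[-2.4,1.8,0,0,70],[-3.2,2.4,0,0,70],[-3.65,2.67,0,0,70]]}}

```text
time: 9.38
ee_pos: [0.4532, 0.153, 0.2003]
tool_rot: [-0.001, 0.679, 0.734, -0.0]
ft_force: [-0.1, 0.2, 0.3]
finger_gap: 0.818
finger_force: 0.0
```

{"method": "apply_moves", "body": {"steps": [[0,0,0,0,70],[0,0,0,0,70],[0,0,0,0,70]]}}

```text
time: 9.63
ee_pos: [0.4567, 0.151, 0.2013]
tool_rot: [0.0, 0.68, 0.733, 0.0]
ft_force: [-0.2, 0.8, 0.3]
finger_gap: 0.821
finger_force: 0.0
```

```bash
python3 jar.py
```

```text
9.6833 [0.4569 0.1508 0.2013]
1893 321.0 201.0 [0.4565 0.1528 0.1018] [0.042 0.043 0.011]
915 461.0 387.0 [ 0.6034 -0.0069  0.1413] [0.038 0.034 0.011]
```

{"method": "apply_moves", "body": {"steps": [[0,0.04,-0.8,0,70],[0,0.04,-1.7,0,70],[0,0.04,-2.5,0,70],[0,0.04,-3.2,0,70],[0,0.04,-3.6,0,70]]}}

```text
time: 10.1
ee_pos: [0.4547, 0.1516, 0.0532]
tool_rot: [-0.002, 0.681, 0.733, -0.002]
ft_force: [0.2, 0.6, -0.7]
finger_gap: 0.823
finger_force: 0.0
```

{"method": "apply_moves", "body": {"steps": [[0,0,0,0,60],[0,0,0,0,30],[0,0,0,0,30],[0,0,0,0,30],[0,0,0,0,30]]}}

```text
time: 10.52
ee_pos: [0.4576, 0.1529, 0.0589]
tool_rot: [0.001, 0.68, 0.733, 0.001]
ft_force: [0.3, 0.4, -0.9]
finger_gap: 0.505
finger_force: 40.7
```

{"method": "apply_moves", "body": {"steps": [[0,0,0,0,30],[0,0,0,0,30],[0,0,0.5,0,30],[0,0,1.2,0,30],[0,0,1.9,0,30]]}}

```text
time: 10.93
ee_pos: [0.4552, 0.1527, 0.1334]
tool_rot: [-0.001, 0.68, 0.733, -0.001]
ft_force: [0.8, 0.3, -0.5]
finger_gap: 0.506
finger_force: 41.0
```

{"method": "apply_moves", "body": {"steps": [[0.8,-0.3,0.1,0,30],[1.6,-0.6,0.1,0,30],[2.4,-0.9,0.1,0,30],[3.2,-1.2,0.1,0,30],[3.57,-1.32,0.1,0,30]]}}

```text
time: 11.35
ee_pos: [0.6023, 0.0984, 0.138]
tool_rot: [0.001, 0.68, 0.733, 0.001]
ft_force: [-1.2, 0.0, -1.6]
finger_gap: 0.501
finger_force: 41.3
```

{"method": "apply_moves", "body": {"steps": [[0,0,0,0,30],[0,0,-0.4,0,30],[0,0,-0.8,0,30],[0,0,-0.95,0,30],[0,0,-1,0,30]]}}

```text
time: 11.77
ee_pos: [0.5974, 0.1004, 0.0977]
tool_rot: [-0.001, 0.68, 0.733, -0.001]
ft_force: [-7.7, -1.5, 10.9]
finger_gap: 0.505
finger_force: 42.2
```

{"method": "apply_moves", "body": {"steps": [[0,0,0,0,30],[0,0,0,0,30],[0,0,0,0,48],[0,0,0,0,56],[0,0,0,0,70]]}}

```text
time: 12.18
ee_pos: [0.5991, 0.1001, 0.0977]
tool_rot: [0.0, 0.68, 0.733, 0.0]
ft_force: [0.4, -0.6, -0.7]
finger_gap: 0.781
finger_force: 0.0
```

{"method": "apply_moves", "body": {"steps": [[0,0,0,0,70],[0,0,0.7,0,70],[0,0,1.5,0,70],[0,0,2.3,0,70],[0,0,2.6,0,70]]}}

```text
time: 12.6
ee_pos: [0.6014, 0.1001, 0.2072]
tool_rot: [0.003, 0.68, 0.733, 0.003]
ft_force: [1.1, 0.1, 0.7]
finger_gap: 0.819
finger_force: 0.0
```

{"method": "apply_moves", "body": {"steps": [[0,0.8,0.6,0,70],[0,1.5,1.2,0,70],[0,2.2,2,0,70],[0,2.8,2.5,0,70],[0,2.8,2.5,0,70]]}}

```text
time: 13.02
ee_pos: [0.6006, 0.2163, 0.3077]
tool_rot: [0.002, 0.678, 0.735, 0.005]
ft_force: [0.1, 0.2, -0.4]
finger_gap: 0.817
finger_force: 0.0
```

{"method": "apply_moves", "body": {"steps": [[0,0,0,0,70],[0,0,0,0,70],[0,0,0,0,70]]}}

```text
time: 13.27
ee_pos: [0.5983, 0.2109, 0.2987]
tool_rot: [-0.001, 0.68, 0.733, -0.002]
ft_force: [0.9, -0.2, 0.7]
finger_gap: 0.817
finger_force: 0.0
```

```bash
python3 jar.py; python3 - <<'E'
from h import *
import pickle
im=get("wrist"); save(im,"w3.png"); pickle.dump(im,open("w3.pkl","wb"))
report(im,[[.592,.183,.0585],[.586,.253,.086],[.605,.039,.04],[.618,-.105,.0585]])
E
```

```text
13.3167 [0.5984 0.2108 0.2988]
1137 569.0 62.0 [0.8685 0.3578 0.102 ] [0.072 0.091 0.012]
542 519.0 178.0 [0.8485 0.2199 0.102 ] [0.067 0.089 0.012]
309 509.0 252.0 [0.86  0.122 0.102] [0.039 0.051 0.012]
1126 603.0 60.0 [0.8653 0.3578 0.142 ] [0.049 0.076 0.012]
743 543.0 187.0 [0.8482 0.22   0.142 ] [0.066 0.088 0.012]
1018 314.0 275.0 [0.5983 0.1012 0.1418] [0.043 0.044 0.012]
331 534.0 271.0 [0.8653 0.12   0.142 ] [0.032 0.04  0.012]
919 314.0 314.0 [0.6014 0.0446 0.1419] [0.044 0.043 0.012]
532 316.0 346.0 [ 0.6065 -0.0029  0.142 ] [0.042 0.025 0.012]
[0.592 0.183 0.058] [315. 190.]
[0.586 0.253 0.086] [314. 140.]
[0.605 0.039 0.04 ] [318. 274.]
[ 0.618 -0.105  0.058] [319. 355.]
```

View pics/w3.png

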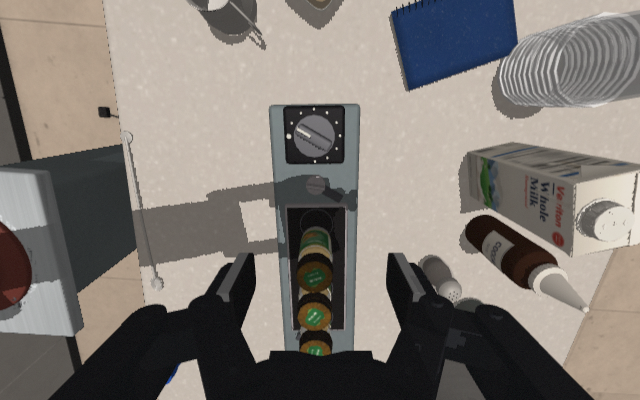

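The picture shows all three jars standing on the deck. The dial's pointer is to the upper left at about position 1, with its larger dot at (289,136). The left clamp is at (317,186). I'll zoom in and measure.

```bash
python3 - <<'E'
from h import *
import pickle
im=pickle.load(open("w3.pkl","rb"))
save(im,"w3c.png",(265,98,365,213),5)
C=cloud(im)
def rect(m,name):
    P=C[m]; q=np.array([onz(im,u,v,np.nanmedian(P[:,2])) for v,u in zip(*np.nonzero(m))])[:,:2].astype(np.float32)
    (c,s,a)=cv2.minAreaRect(q); d=q-q.mean(0); w,V=np.linalg.eigh(d.T@d); 
    print(name,m.sum(),np.nanmedian(P[:,2]).round(4),np.round(c,4),np.round(s,4),round(a,1),"pca",np.degrees(np.arctan2(V[1,1],V[0,1])).round(1),q.mean(0).round(4))
b=np.zeros(C.shape[:2],bool);b[98:213,265:365]=1
d=np.linalg.norm(C[...,:2]-[.586,.253],axis=-1)
for m in comps(b&(d<.04)&(C[...,2]>.079),30): rect(m,"dial")
d=np.linalg.norm(C[...,:2]-[.592,.183],axis=-1)
for m in comps(b&(d<.03)&(C[...,2]>.0525),10): rect(m,"tab")
for m in comps(b&(d<.03)&(C[...,2]>.042)&(C[...,2]<.05),10): rect(m,"hub")
# deck edge direction via console
hsv=cv2.cvtColor(im["color"],cv2.COLOR_RGB2HSV)
m=max(comps(b&(C[...,2]>.05)&(C[...,2]<.058)|b&(d>.03)&(C[...,2]>.05)&(hsv[...,2]<70),200),key=lambda m:m.sum());rect(m,"console")
E
```

```text
dial 445 0.0856 [0.5851 0.2554] [0.0141 0.0461] 64.7 pca 154.6 [0.5851 0.2555]
tab 79 0.0579 [0.5915 0.1861] [0.0058 0.0257] 85.9 pca 175.0 [0.5913 0.186 ]
hub 149 0.044 [0.5953 0.1895] [0.0167 0.0326] 70.7 pca 161.9 [0.5926 0.1908]
hub 103 0.0435 [0.6    0.1777] [0.0148 0.0399] 79.7 pca 177.8 [0.5998 0.1757]
console 2087 0.0538 [0.5854 0.2553] [0.0788 0.0749] 5.0 pca -173.5 [0.585  0.2573]
```

View pics/w3c.png

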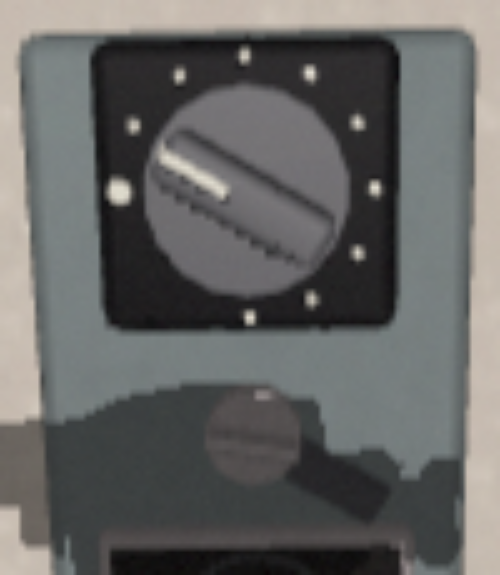

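{"method": "apply_moves", "body": {"steps": [[-0.2,-1,0,0,70],[-0.4,-2,0,0,70],[-0.6,-3,0,0,70],[-0.8,-4,0,0,70],[-1,-5,0,0,70]]}}

```text
time: 13.78
ee_pos: [0.5578, 0.0098, 0.3002]
tool_rot: [-0.001, 0.68, 0.733, -0.001]
ft_force: [-0.3, -0.4, 0.2]
finger_gap: 0.818
finger_force: 0.0
```

{"method": "apply_moves", "body": {"steps": [[-0.2,-1,0,0,40],[-0.4,-2,0,0,40],[-0.6,-3,0,0,40],[-0.7,-4,0,0,40],[-0.7,-4.3,0,0,40]]}}

```text
time: 14.2
ee_pos: [0.5292, -0.165, 0.3002]
tool_rot: [-0.0, 0.682, 0.731, -0.001]
ft_force: [-0.2, -0.3, 0.3]
finger_gap: 0.471
finger_force: 0.0
```

{"method": "apply_moves", "body": {"steps": [[0,0,0,0,40],[0,0,0,0,40],[0,0,0,0,40]]}}

```text
time: 14.45
ee_pos: [0.5309, -0.1592, 0.3008]
tool_rot: [-0.001, 0.68, 0.733, 0.0]
ft_force: [-0.4, 0.6, 0.2]
finger_gap: 0.466
finger_force: 0.0
```

```bash
cat > key.py <<'E'
from h import *
import sys
im=get("wrist"); save(im,sys.argv[1]); o=observe();print(o["time"],o["ee_pos"].round(4),"yaw",np.degrees(2*np.arctan2(o["tool_rot"][2],o["tool_rot"][1])).round(2))
C=cloud(im)
def rect(m,name):
    z=np.nanmedian(C[m][:,2]); q=np.array([onz(im,u,v,z) for v,u in zip(*np.nonzero(m))])[:,:2].astype(np.float32)
    (c,s,a)=cv2.minAreaRect(q); d=q-q.mean(0); w,V=np.linalg.eigh(d.T@d); v,u=np.nonzero(m)
    print(name,m.sum(),(u.mean().round(),v.mean().round()),z.round(4),np.round(c,4),np.round(s,4),"pca",np.degrees(np.arctan2(V[1,1],V[0,1])).round(1),q.mean(0).round(4))
def near(x,y,r,z0,z1,name,n=15):
    d=np.hypot(C[...,0]-x,C[...,1]-y)
    for m in comps((d<r)&(C[...,2]>z0)&(C[...,2]<z1),n): rect(m,name)
E
cat > k1.py <<'E'
from key import *
near(.45,-.237,.09,.086,.096,"plate")
near(.45,-.237,.09,.028,.038,"foottop")
near(.615,-.103,.03,.0525,.065,"tabR")
near(.5915,.186,.03,.0525,.065,"tabL")
m=max(comps((np.hypot(C[...,0]-.45,C[...,1]+.237)<.08)&(C[...,2]<.006)&(im["color"].max(-1)<50),200),key=lambda m:m.sum()); rect(m,"mat")
E
python3 k1.py w4.png
```

```text
14.5 [ 0.5311 -0.1588  0.3009] yaw 94.39
plate 350 (np.float64(255.0), np.float64(227.0)) 0.0933 [ 0.4494 -0.2335] [0.0405 0.0165] pca -139.2 [ 0.4495 -0.2332]
foottop 215 (np.float64(263.0), np.float64(208.0)) 0.0358 [ 0.4502 -0.2308] [0.0322 0.0369] pca 178.5 [ 0.4488 -0.2271]
tabR 81 (np.float64(390.0), np.float64(133.0)) 0.0579 [ 0.6164 -0.1035] [0.005  0.0258] pca 177.1 [ 0.6164 -0.1036]
mat 2477 (np.float64(268.0), np.float64(200.0)) 0.002 [ 0.4499 -0.2324] [0.1052 0.1082] pca 157.0 [ 0.4517 -0.2265]
```

View pics/w4.png

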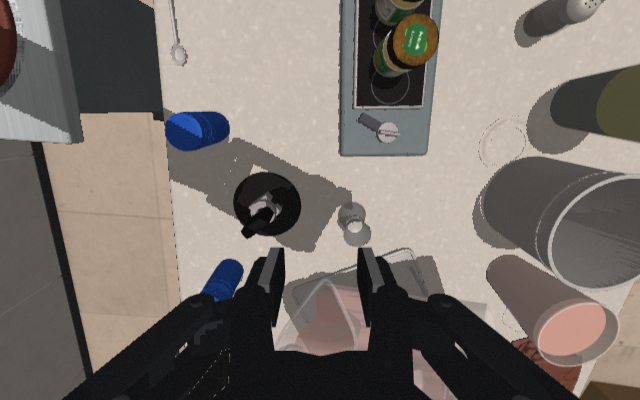

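{"method": "apply_moves", "body": {"steps": [[-0.4,-0.4,0,1.4,40],[-0.8,-0.8,0,2.8,40],[-1.2,-1.2,0,4.2,40],[-1.6,-1.6,0,5.6,40],[-2.04,-1.86,0,7,40]]}}

```text
time: 14.92
ee_pos: [0.4493, -0.2339, 0.3012]
tool_rot: [0.0, 0.424, 0.906, -0.0]
ft_force: [-0.2, -0.6, -0.3]
finger_gap: 0.468
finger_force: 0.0
```

{"method": "apply_moves", "body": {"steps": [[0,0,0,1.4,40],[0,0,0,2.8,40],[0,0,0,4.2,40],[0,0,-0.5,5.6,40],[0,0,-1,7,40]]}}

```text
time: 15.33
ee_pos: [0.4507, -0.2335, 0.2627]
tool_rot: [0.002, 0.132, 0.991, -0.001]
ft_force: [0.9, -0.5, 0.4]
finger_gap: 0.475
finger_force: 0.0
```

{"method": "apply_moves", "body": {"steps": [[0,0,0,1.4,40],[0,0,0,2.8,40],[0,0,-0.3,4.2,40],[0,0,-0.7,5.6,40],[0,0,-1,7,40]]}}

```text
time: 15.75
ee_pos: [0.4499, -0.2328, 0.2206]
tool_rot: [0.0, -0.172, 0.985, 0.0]
ft_force: [-0.1, 0.4, 0.0]
finger_gap: 0.474
finger_force: 0.0
```

{"method": "apply_moves", "body": {"steps": [[0,0,0,1.4,40],[0,0,0,2.8,40],[0,0,0,4.3,40],[0,0,0,4.3,40],[0,0,0,4.3,40]]}}

```text
time: 16.17
ee_pos: [0.4499, -0.2333, 0.2214]
tool_rot: [0.0, -0.348, 0.937, 0.0]
ft_force: [0.0, 0.3, 0.3]
finger_gap: 0.468
finger_force: 0.0
```

{"method": "apply_moves", "body": {"steps": [[0,0,0,0,40],[0,0,0,0,40],[0,0,0,0,40]]}}

```text
time: 16.42
ee_pos: [0.4495, -0.2341, 0.2214]
tool_rot: [0.0, -0.348, 0.937, -0.0]
ft_force: [0.0, -0.3, -0.1]
finger_gap: 0.469
finger_force: 0.0
```

```bash
cat > k2.py <<'E'
from key import *
near(.45,-.237,.09,.086,.098,"plate")
near(.45,-.237,.09,.028,.038,"foottop")
report(im,[[.4494,-.2335,.094],o["ee_pos"]])
E
python3 k2.py w5.png
```

```text
16.4667 [ 0.4495 -0.2343  0.2214] yaw 220.78
plate 614 (np.float64(320.0), np.float64(192.0)) 0.0934 [ 0.4476 -0.2357] [0.0405 0.0149] pca -139.4 [ 0.4475 -0.236 ]
foottop 372 (np.float64(320.0), np.float64(177.0)) 0.0358 [ 0.4469 -0.2365] [0.0345 0.0363] pca 129.7 [ 0.4465 -0.237 ]
[ 0.449 -0.234  0.094] [321. 195.]
[ 0.449 -0.234  0.221] [321. 261.]
```

{"method": "apply_moves", "body": {"steps": [[-0.02,-0.01,-1,0,40],[-0.02,-0.01,-2,0,40],[-0.02,-0.01,-3,0,40],[-0.02,-0.01,-3.7,0,40],[-0.02,-0.01,-4.15,0,40]]}}

```text
time: 16.88
ee_pos: [0.4464, -0.2332, 0.0512]
tool_rot: [-0.002, -0.348, 0.937, 0.002]
ft_force: [0.0, 0.6, -0.3]
finger_gap: 0.465
finger_force: 0.0
```

{"method": "apply_moves", "body": {"steps": [[0,0,0,0,40],[0,0,0,0,25],[0,0,0,0,5],[0,0,0,0,5],[0,0,0,0,5]], "force": 60}}

```text
time: 17.3
ee_pos: [0.4496, -0.2354, 0.057]
tool_rot: [0.001, -0.349, 0.937, -0.001]
ft_force: [0.6, -0.2, -0.9]
finger_gap: 0.183
finger_force: 61.8
```

{"method": "apply_moves", "body": {"steps": [[0,0,0,0,5],[0,0,0,0,5],[0,0,0,0,5],[0,0,0,0,5]]}}

```text
time: 17.63
ee_pos: [0.4496, -0.2354, 0.057]
tool_rot: [0.001, -0.349, 0.937, -0.001]
ft_force: [-0.8, 0.3, 5.1]
finger_gap: 0.179
finger_force: 62.5
```

```bash
python3 -c "
from plant import observe;o=observe();print(o['ee_pos'],o['tool_rot'],o['ft_force'],o['ft_torque'],o['finger_gap'])"
```

```text
[ 0.44959606 -0.23542149  0.056964  ] [ 7.14728456e-04 -3.48694948e-01  9.37235411e-01 -1.05179587e-03] [-0.81684973  0.29073497  5.14019045] [0.11094456 0.15272678 0.03014124] 0.17897829767788212
```

{"method": "apply_moves", "body": {"steps": [[0,0,0.8,0,5],[0,0,1.7,0,5],[0,0,2.5,0,5],[0,0,3,0,5],[0,0,3,0,5]]}}

```text
time: 18.05
ee_pos: [0.451, -0.2365, 0.1808]
tool_rot: [0.003, -0.349, 0.937, -0.004]
ft_force: [1.1, -0.5, -1.3]
finger_gap: 0.177
finger_force: 61.5
```

{"method": "apply_moves", "body": {"steps": [[0.7,0.5,0,-1.3,5],[1.4,1,0,-2.6,5],[2.1,1.6,0,-3.9,5],[2.8,2.2,0,-5.2,5],[3.5,2.8,0,-6.5,5]]}}

```text
time: 18.47
ee_pos: [0.5883, -0.1211, 0.1719]
tool_rot: [-0.002, -0.07, 0.998, 0.001]
ft_force: [-0.6, -1.6, -2.6]
finger_gap: 0.18
finger_force: 61.4
```

{"method": "apply_moves", "body": {"steps": [[0.4,0.3,0,-1.1,5],[0.67,0.48,0,-2.24,5],[0.67,0.48,0,-2.24,5],[0.67,0.48,0,-2.24,5],[0.67,0.48,0,-2.24,5]]}}

```text
time: 18.88
ee_pos: [0.614, -0.1037, 0.1731]
tool_rot: [-0.002, 0.025, 1.0, 0.0]
ft_force: [0.2, 0.2, -2.4]
finger_gap: 0.179
finger_force: 61.5
```

```bash
cat > k3.py <<'E'
from key import *
near(.6164,-.1035,.035,.0525,.066,"tabR")
near(.6164,-.1035,.035,.04,.05,"hubR")
report(im,[[.6164,-.104,.0585],o["ee_pos"]])
print(o["ft_force"],o["ft_torque"],o["finger_gap"])
E
python3 k3.py w6.png
```

```text
18.9333 [ 0.6141 -0.104   0.1737] yaw 177.14
tabR 112 (np.float64(321.0), np.float64(197.0)) 0.0578 [ 0.6126 -0.1029] [0.0047 0.0186] pca 175.4 [ 0.6124 -0.103 ]
hubR 673 (np.float64(325.0), np.float64(186.0)) 0.043 [ 0.6078 -0.0977] [0.0261 0.049 ] pca 152.7 [ 0.606  -0.0989]
[ 0.616 -0.104  0.058] [320. 202.]
[ 0.614 -0.104  0.174] [320. 261.]
[-0.56322598  0.83577873 -3.06852595] [-0.06056079 -0.03542252 -0.01280391] 0.18316226439132133
```

View pics/w6.png

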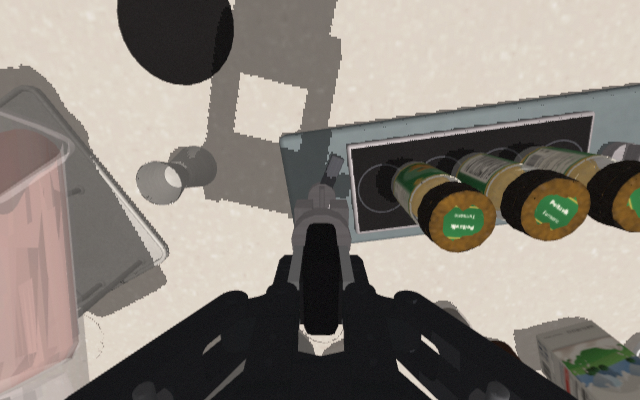

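The key is held straight, with its foot at (322,215) lined up over the right tab at (321,197). Next I lower it.

{"method": "apply_moves", "body": {"steps": [[0,0.01,-0.6,0,5],[0,0.01,-1.1,0,5],[0,0.01,-1.3,0,5],[0,0.01,-1.4,0,5],[0,0.01,-1.4,0,5]]}}

```text
time: 19.35
ee_pos: [0.6143, -0.1034, 0.1181]
tool_rot: [-0.001, 0.025, 1.0, 0.0]
ft_force: [-0.3, -0.5, -3.1]
finger_gap: 0.18
finger_force: 61.4
```

{"method": "apply_moves", "body": {"steps": [[0,0,-0.1,0,5],[0,0,-0.2,0,5],[0,0,-0.3,0,5],[0,0,-0.4,0,5],[0,0,-0.4,0,5]]}}

```text
time: 19.77
ee_pos: [0.6149, -0.103, 0.1024]
tool_rot: [-0.001, 0.025, 1.0, 0.0]
ft_force: [-1.0, 1.0, -2.8]
finger_gap: 0.181
finger_force: 61.4
```

{"method": "apply_moves", "body": {"steps": [[0,0,0,0,5],[0,0,0,0,5],[0,0,0,0,5]]}}

```text
time: 20.02
ee_pos: [0.6156, -0.1032, 0.1036]
tool_rot: [0.0, 0.025, 1.0, -0.0]
ft_force: [1.1, -0.3, -3.6]
finger_gap: 0.181
finger_force: 61.4
```

```bash
cat > st.py <<'E'
from plant import observe
import numpy as np
o=observe();print(o['time'],o['ee_pos'].round(4),"yaw",np.degrees(2*np.arctan2(o['tool_rot'][2],o['tool_rot'][1])).round(1),"F",o['ft_force'].round(1),"T",o['ft_torque'].round(3),o['finger_gap'].round(3))
E
python3 st.py
```

```text
Traceback (most recent call last):
  File "st.py", line 3, in <module>
    o=observe();print(o['time'],o['ee_pos'].round(4),"yaw",np.degrees(2*np.arctan2(o['tool_rot'][2],o['tool_rot'][1])).round(1),"F",o['ft_force'].round(1),"T",o['ft_torque'].round(3),o['finger_gap'].round(3))
                                                                                                                                                                                       ^^^^^^^^^^^^^^^^^^^^^
AttributeError: 'float' object has no attribute 'round'
```

{"method": "apply_moves", "body": {"steps": [[0,0,0,-1,5],[0,0,0,-2,5],[0,0,0,-3,5],[0,0,0,-4,5],[0,0,0,-5,5]]}}

```text
time: 20.43
ee_pos: [0.6156, -0.1028, 0.1036]
tool_rot: [0.0, 0.243, 0.97, 0.0]
ft_force: [0.6, 1.2, -2.9]
finger_gap: 0.181
finger_force: 61.5
```

{"method": "apply_moves", "body": {"steps": [[0,0,0,-1,5],[0,0,0,-2,5],[0,0,0,-3,5],[0,0,0,-4,5],[0,0,0,-5,5]]}}

```text
time: 20.85
ee_pos: [0.6158, -0.1023, 0.1036]
tool_rot: [0.0, 0.447, 0.894, 0.001]
ft_force: [0.9, 2.3, -2.5]
finger_gap: 0.182
finger_force: 61.3
```

```bash
sed -i "s/o\['finger_gap'\].round(3)/o['finger_gap']/" st.py; python3 st.py
```

```text
20.85 [ 0.6158 -0.1023  0.1036] yaw 126.9 F [ 0.9  2.3 -2.5] T [ 0.512 -0.218  0.128] 0.1820443459568847
```

{"method": "apply_moves", "body": {"steps": [[0,0,0,-1,5],[0,0,0,-2,5],[0,0,0,-3,5],[0,0,0,-3.8,5],[0,0,0,-4.4,5]]}}

```text
time: 21.27
ee_pos: [0.6161, -0.1021, 0.1037]
tool_rot: [0.0, 0.609, 0.793, 0.001]
ft_force: [2.0, 2.5, -3.3]
finger_gap: 0.182
finger_force: 61.2
```

```bash
python3 st.py
```

```text
21.2667 [ 0.6161 -0.1021  0.1037] yaw 104.9 F [ 2.   2.5 -3.3] T [ 0.673 -0.41   0.106] 0.1817813289287289
```

{"method": "apply_moves", "body": {"steps": [[0,0,0,-0.3,5],[0,0,0,-0.6,5],[0,0,0,-0.6,5],[0,0,0,-0.6,5]]}}

```text
time: 21.6
ee_pos: [0.6161, -0.1023, 0.1037]
tool_rot: [0.0, 0.628, 0.778, 0.001]
ft_force: [2.6, 4.1, -4.3]
finger_gap: 0.178
finger_force: 61.2
```

```bash
python3 st.py
```

```text
21.6 [ 0.6161 -0.1023  0.1037] yaw 102.2 F [ 2.6  4.1 -4.3] T [ 0.814 -0.575  0.075] 0.17831010192597654
```

{"method": "apply_moves", "body": {"steps": [[0,0,0,-0.3,5],[0,0,0,-0.6,5],[0,0,0,-0.6,5]]}}

```text
time: 21.85
ee_pos: [0.6162, -0.1025, 0.1037]
tool_rot: [0.0, 0.649, 0.761, 0.001]
ft_force: [3.3, 4.4, -3.4]
finger_gap: 0.175
finger_force: 61.1
```

```bash
python3 st.py
```

```text
21.85 [ 0.6162 -0.1025  0.1037] yaw 99.1 F [ 3.3  4.4 -3.4] T [ 0.878 -0.676  0.07 ] 0.1753253136517844
```

{"method": "apply_moves", "body": {"steps": [[0,0,0,-0.3,5],[0,0,0,-0.6,5],[0,0,0,-0.6,5]]}}

```text
time: 22.1
ee_pos: [0.6163, -0.1024, 0.1037]
tool_rot: [0.0, 0.668, 0.744, 0.001]
ft_force: [4.0, 4.5, -3.9]
finger_gap: 0.177
finger_force: 61.2
```

```bash
python3 st.py
```

```text
22.1 [ 0.6163 -0.1024  0.1037] yaw 96.2 F [ 4.   4.5 -3.9] T [ 0.973 -0.751  0.339] 0.17717645189218256
```

Torque jumped to 0.34 N·m, so the right clamp is at its stop. I back off within the play and lift.

{"method": "apply_moves", "body": {"steps": [[0,0,0,1,5],[0,0,0,2,5],[0,0,0,2.7,5],[0,0,0,2.7,5],[0,0,0,2.7,5]]}}

```text
time: 22.52
ee_pos: [0.6151, -0.1037, 0.1033]
tool_rot: [-0.0, 0.577, 0.817, -0.001]
ft_force: [0.0, 0.2, -3.7]
finger_gap: 0.183
finger_force: 61.5
```

```bash
python3 st.py
```

```text
22.5167 [ 0.6151 -0.1037  0.1033] yaw 109.5 F [ 0.   0.2 -3.7] T [ 0.029 -0.037  0.004] 0.18343758255563383
```

{"method": "apply_moves", "body": {"steps": [[0,0,0.3,0,5],[0,0,0.7,0,5],[0,0,1.2,0,5],[0,0,2,0,5],[0,0,2.5,0,5]]}}

```text
time: 22.93
ee_pos: [0.616, -0.1036, 0.2072]
tool_rot: [0.001, 0.577, 0.817, 0.0]
ft_force: [0.9, 0.7, -2.5]
finger_gap: 0.181
finger_force: 61.5
```

{"method": "apply_moves", "body": {"steps": [[-0.8,-0.8,0,0,5],[-1.2,-1.6,0,0,5],[-1.2,-2,0,0,5],[-1.2,-2,0,0,5],[-1.2,-2,0,0,5]]}}

```text
time: 23.35
ee_pos: [0.5673, -0.184, 0.2041]
tool_rot: [0.0, 0.577, 0.816, 0.0]
ft_force: [-0.4, -0.5, -2.9]
finger_gap: 0.182
finger_force: 62.0
```

```bash
python3 k3.py w7.png; python3 -c "
import cv2;i=cv2.imread('pics/w7.png');cv2.imwrite('pics/w7c.png',cv2.resize(i[20:220,200:520],None,fx=2.4,fy=2.4))"
```

```text
23.4 [ 0.5675 -0.1832  0.2037] yaw 109.55
tabR 166 (np.float64(395.0), np.float64(130.0)) 0.0577 [ 0.6157 -0.1041] [0.0058 0.026 ] pca 115.1 [ 0.6159 -0.1034]
hubR 730 (np.float64(395.0), np.float64(119.0)) 0.0432 [ 0.6179 -0.093 ] [0.0482 0.028 ] pca 91.7 [ 0.615 -0.094]
[ 0.616 -0.104  0.058] [396. 131.]
[ 0.568 -0.183  0.204] [322. 259.]
[ 0.18314796 -0.05930704 -3.35892837] [ 0.05562665 -0.0478498   0.01957183] 0.17795142763876326
```

View pics/w7c.png

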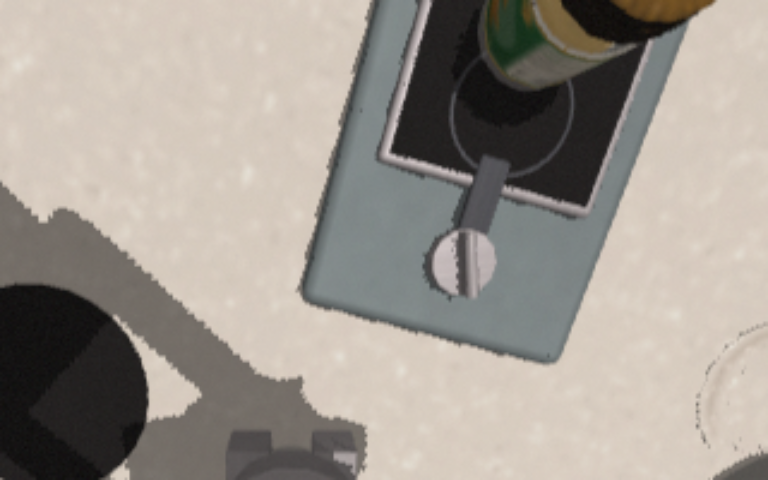

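The clamp's finger at (485,190) points to the deck and the tab reads 1.22 rad from open, so the right clamp is shut. Now the left one, passing high over the jars.

{"method": "apply_moves", "body": {"steps": [[0,0,1,0,5],[0,0.3,1.9,1.3,5],[0,1.3,1.9,2.6,5],[0,2.3,1.9,3.9,5],[0,3.3,1.9,5.2,5]]}}

```text
time: 23.82
ee_pos: [0.5679, -0.0489, 0.2807]
tool_rot: [0.001, 0.375, 0.927, 0.0]
ft_force: [0.6, 0.5, -3.3]
finger_gap: 0.178
finger_force: 62.0
```

{"method": "apply_moves", "body": {"steps": [[0.1,1,0,1.4,5],[0.2,2,0,2.8,5],[0.4,3,0,4.2,5],[0.5,4,0,5.6,5],[0.6,5,0,7,5]]}}

```text
time: 24.23
ee_pos: [0.591, 0.1523, 0.2794]
tool_rot: [-0.0, 0.078, 0.997, 0.0]
ft_force: [0.5, 0.0, -3.2]
finger_gap: 0.174
finger_force: 62.0
```

{"method": "apply_moves", "body": {"steps": [[0,0.9,0,0.9,5],[0,0.9,0,0.9,5],[0,0.9,-0.6,0.9,5],[0,0.9,-1.4,0.9,5],[0,0.9,-2,0.9,5]]}}

```text
time: 24.65
ee_pos: [0.5907, 0.1864, 0.1978]
tool_rot: [-0.0, 0.042, 0.999, -0.0]
ft_force: [-0.9, -0.4, -4.0]
finger_gap: 0.18
finger_force: 62.0
```

{"method": "apply_moves", "body": {"steps": [[0,0,-0.3,0,5],[0,0,-0.6,0,5],[0,0,-0.6,0,5],[0,0,-0.6,0,5],[0,0,-0.6,0,5]]}}

```text
time: 25.07
ee_pos: [0.5926, 0.1851, 0.1775]
tool_rot: [0.002, 0.043, 0.999, 0.0]
ft_force: [-0.4, -0.3, -3.0]
finger_gap: 0.179
finger_force: 61.9
```

```bash
cat > k4.py <<'E'
from key import *
near(.5915,.1855,.035,.0525,.066,"tabL")
near(.5915,.1855,.035,.04,.05,"hubL")
near(.45,-.237,.09,-.006,.006,"x",99999)
report(im,[[.5915,.1855,.0585],o["ee_pos"]])
print(o["ft_force"],o["ft_torque"],o["finger_gap"])
E
python3 k4.py w8.png
```

```text
25.1167 [0.5927 0.1851 0.1778] yaw 175.11
tabL 136 (np.float64(321.0), np.float64(195.0)) 0.0581 [0.5904 0.1857] [0.0038 0.0267] pca 175.1 [0.5907 0.1856]
hubL 23 (np.float64(353.0), np.float64(187.0)) 0.0481 [0.5884 0.2176] [0.0205 0.0011] pca -174.8 [0.5884 0.2175]
hubL 497 (np.float64(321.0), np.float64(192.0)) 0.0438 [0.5932 0.1854] [0.0259 0.0311] pca 140.5 [0.5914 0.1853]
[0.592 0.186 0.058] [321. 196.]
[0.593 0.185 0.178] [321. 261.]
[ 0.81328679  0.1314959  -2.57054039] [-0.06244975 -0.00574861 -0.01289255] 0.1803405364956138
```

View pics/w8.png

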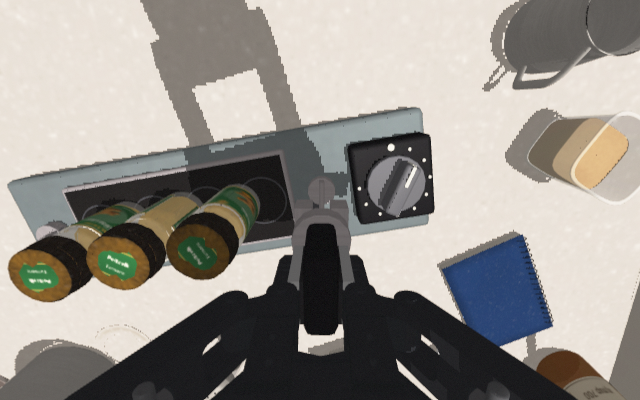

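The key foot at (322,215) is lined up over the left tab at (321,190). Now lower and turn it.

{"method": "apply_moves", "body": {"steps": [[-0.02,0,-0.6,0,5],[-0.02,0,-1.1,0,5],[-0.02,0,-1.4,0,5],[-0.02,0,-1.5,0,5],[-0.02,0,-1.5,0,5]]}}

```text
time: 25.53
ee_pos: [0.5903, 0.1847, 0.1147]
tool_rot: [-0.001, 0.043, 0.999, -0.0]
ft_force: [-0.3, -0.1, -4.1]
finger_gap: 0.179
finger_force: 61.9
```

{"method": "apply_moves", "body": {"steps": [[0,0,-0.1,0,5],[0,0,-0.2,0,5],[0,0,-0.3,0,5],[0,0,-0.37,0,5],[0,0,-0.37,0,5]]}}

```text
time: 25.95
ee_pos: [0.5903, 0.1848, 0.0999]
tool_rot: [-0.0, 0.043, 0.999, -0.0]
ft_force: [0.1, -0.5, -3.4]
finger_gap: 0.177
finger_force: 61.9
```

```bash
python3 st.py
```

```text
25.95 [0.5903 0.1848 0.0999] yaw 175.1 F [ 0.1 -0.5 -3.4] T [-0.006  0.048  0.045] 0.17721264451687882
```

{"method": "apply_moves", "body": {"steps": [[0,0,0,-1,5],[0,0,0,-2,5],[0,0,0,-3,5],[0,0,0,-4,5],[0,0,0,-5,5]]}}

```text
time: 26.37
ee_pos: [0.5906, 0.1859, 0.1007]
tool_rot: [-0.0, 0.26, 0.966, 0.001]
ft_force: [-0.1, 2.7, -4.0]
finger_gap: 0.178
finger_force: 62.0
```

```bash
python3 st.py
```

```text
26.3667 [0.5906 0.1859 0.1007] yaw 149.9 F [-0.1  2.7 -4. ] T [0.601 0.026 0.02 ] 0.1783667494685341
```

Same total turn as the right clamp (it stopped near yaw 96).

{"method": "apply_moves", "body": {"steps": [[0,0,0,-1,5],[0,0,0,-2,5],[0,0,0,-3,5],[0,0,0,-4,5],[0,0,0,-5,5]]}}

```text
time: 26.78
ee_pos: [0.5908, 0.1861, 0.1007]
tool_rot: [-0.0, 0.463, 0.887, 0.001]
ft_force: [0.4, 4.1, -3.7]
finger_gap: 0.181
finger_force: 62.0
```

{"method": "apply_moves", "body": {"steps": [[0,0,0,-1,5],[0,0,0,-2,5],[0,0,0,-3,5],[0,0,0,-4,5],[0,0,0,-4.4,5]]}}

```text
time: 27.2
ee_pos: [0.591, 0.1862, 0.1007]
tool_rot: [-0.0, 0.623, 0.782, 0.002]
ft_force: [1.0, 3.4, -3.6]
finger_gap: 0.182
finger_force: 61.9
```

```bash
python3 st.py
```

```text
27.2 [0.591  0.1862 0.1007] yaw 102.9 F [ 1.   3.4 -3.6] T [ 0.854 -0.245  0.092] 0.1816918419506938
```

{"method": "apply_moves", "body": {"steps": [[0,0,0,-0.3,5],[0,0,0,-0.6,5],[0,0,0,-0.6,5]]}}

```text
time: 27.45
ee_pos: [0.5911, 0.186, 0.1008]
tool_rot: [-0.0, 0.642, 0.767, 0.001]
ft_force: [1.7, 3.7, -4.3]
finger_gap: 0.178
finger_force: 61.9
```

```bash
python3 st.py
```

```text
27.45 [0.5911 0.186  0.1008] yaw 100.1 F [ 1.7  3.7 -4.3] T [ 0.71  -0.356  0.019] 0.17847805238614323
```

{"method": "apply_moves", "body": {"steps": [[0,0,0,-0.3,5],[0,0,0,-0.6,5],[0,0,0,-0.6,5]]}}

```text
time: 27.7
ee_pos: [0.5911, 0.1859, 0.1009]
tool_rot: [-0.0, 0.662, 0.75, 0.001]
ft_force: [2.6, 4.6, -5.2]
finger_gap: 0.185
finger_force: 61.8
```

```bash
python3 st.py
```

```text
27.7 [0.5911 0.1859 0.1009] yaw 97.2 F [ 2.6  4.6 -5.2] T [ 1.084 -0.42   0.187] 0.18535744730234516
```

{"method": "apply_moves", "body": {"steps": [[0,0,0,-0.3,5],[0,0,0,-0.3,5],[0,0,0,-0.3,5]]}}

```text
time: 27.95
ee_pos: [0.5911, 0.1859, 0.1008]
tool_rot: [-0.0, 0.671, 0.742, 0.001]
ft_force: [1.8, 5.0, -4.1]
finger_gap: 0.177
finger_force: 61.8
```

```bash
python3 st.py
```

```text
27.95 [0.5911 0.1859 0.1008] yaw 95.7 F [ 1.8  5.  -4.1] T [ 1.191 -0.467  0.503] 0.1767246608576899
```

{"method": "apply_moves", "body": {"steps": [[0,0,0,1,5],[0,0,0,2,5],[0,0,0,2.7,5],[0,0,0,2.7,5],[0,0,0,2.7,5]]}}

```text
time: 28.37
ee_pos: [0.5905, 0.1844, 0.1005]
tool_rot: [0.0, 0.58, 0.814, -0.001]
ft_force: [0.3, -0.6, -2.7]
finger_gap: 0.18
finger_force: 62.1
```

{"method": "apply_moves", "body": {"steps": [[0,0,0.3,0,5],[0,0,0.7,0,5],[0,0,1.5,0,5],[0,0,2.5,0,5],[0,0,3.5,0,5]]}}

```text
time: 28.78
ee_pos: [0.5896, 0.1844, 0.2418]
tool_rot: [-0.001, 0.58, 0.814, -0.001]
ft_force: [1.1, 0.2, -3.6]
finger_gap: 0.178
finger_force: 62.0
```

{"method": "apply_moves", "body": {"steps": [[0,0,0.9,0,5],[-0.7,-1,0.9,0,5],[-1,-1.5,0.9,0,5],[-1,-1.5,0.9,0,5],[-1,-1.5,0.9,0,5]]}}

```text
time: 29.2
ee_pos: [0.55, 0.1238, 0.2778]
tool_rot: [0.001, 0.581, 0.814, 0.0]
ft_force: [-0.2, -0.2, -3.3]
finger_gap: 0.18
finger_force: 62.4
```

```bash
python3 k4.py w9.png
```

```text
29.25 [0.5504 0.1244 0.2775] yaw 109.03
tabL 92 (np.float64(368.0), np.float64(138.0)) 0.0577 [0.5909 0.1851] [0.0056 0.0249] pca 116.4 [0.5909 0.1854]
hubL 450 (np.float64(364.0), np.float64(144.0)) 0.0431 [0.594  0.1755] [0.0273 0.0475] pca 94.9 [0.5915 0.1763]
[0.592 0.186 0.058] [369. 138.]
[0.55  0.124 0.277] [322. 259.]
[-0.27755685 -0.41379932 -2.91280027] [0.00916219 0.04117264 0.01615201] 0.18008383610552647
```

The left tab reads 1.20 rad, so it is shut too. Now the key goes back to its mat.

{"method": "apply_moves", "body": {"steps": [[-0.25,-0.9,0,0,5],[-0.5,-1.8,0,0,5],[-0.75,-2.7,0,0,5],[-1,-3.6,0,0,5],[-1.3,-4.6,0,0,5]]}}

```text
time: 29.67
ee_pos: [0.4986, -0.0595, 0.2768]
tool_rot: [0.0, 0.579, 0.815, 0.0]
ft_force: [1.5, 0.0, -2.9]
finger_gap: 0.179
finger_force: 62.3
```

{"method": "apply_moves", "body": {"steps": [[-0.3,-0.9,0,0,5],[-0.6,-1.8,0,0,5],[-0.9,-2.7,0,0,5],[-1.1,-3.6,0,0,5],[-1.2,-4.36,0,0,5]]}}

```text
time: 30.08
ee_pos: [0.4501, -0.2353, 0.277]
tool_rot: [0.0, 0.58, 0.814, -0.0]
ft_force: [0.7, 0.1, -3.4]
finger_gap: 0.178
finger_force: 62.4
```

{"method": "apply_moves", "body": {"steps": [[0,0,0,0,5],[0,0,-0.9,0,5],[0,0,-1.8,0,5],[0,0,-2.7,0,5],[0,0,-3.5,0,5]]}}

```text
time: 30.5
ee_pos: [0.4508, -0.2326, 0.1346]
tool_rot: [-0.001, 0.58, 0.815, 0.0]
ft_force: [0.5, 0.6, -3.3]
finger_gap: 0.181
finger_force: 62.3
```

{"method": "apply_moves", "body": {"steps": [[0,0,-0.6,0,5],[0,0,-1.2,0,5],[0,0,-1.6,0,5],[0,0,-1.8,0,5],[0,0,-1.8,0,5]]}}

```text
time: 30.92
ee_pos: [0.4498, -0.232, 0.0623]
tool_rot: [-0.002, 0.58, 0.815, 0.0]
ft_force: [-1.5, 0.4, -2.2]
finger_gap: 0.178
finger_force: 62.3
```

```bash
python3 st.py
```

```text
30.9167 [ 0.4498 -0.232   0.0623] yaw 109.2 F [-1.5  0.4 -2.2] T [0.06  0.033 0.015] 0.17797492313113672
```

{"method": "apply_moves", "body": {"steps": [[0,0,-0.1,0,5],[0,0,-0.18,0,5],[0,0,-0.22,0,5],[0,0,-0.22,0,5],[0,0,-0.22,0,5]]}}

```text
time: 31.33
ee_pos: [0.4517, -0.2341, 0.0571]
tool_rot: [0.001, 0.58, 0.815, 0.0]
ft_force: [1.3, 0.7, 0.5]
finger_gap: 0.182
finger_force: 62.6
```

```bash
python3 st.py
```

```text
31.3333 [ 0.4517 -0.2341  0.0571] yaw 109.1 F [1.3 0.7 0.5] T [ 0.097 -0.089  0.039] 0.18167504550435346
```

{"method": "apply_moves", "body": {"steps": [[0,0,0,0,18],[0,0,0,0,22],[0,0,0,0,30],[0,0,0,0,42],[0,0,0,0,42]]}}

```text
time: 31.75
ee_pos: [0.4507, -0.2336, 0.0558]
tool_rot: [0.0, 0.58, 0.815, -0.0]
ft_force: [-0.2, 0.1, -0.9]
finger_gap: 0.491
finger_force: 0.0
```

{"method": "apply_moves", "body": {"steps": [[0,0,0.5,0,42],[0,0,1.2,0,42],[0,0,2.2,0,42],[0,0,3.2,0,42],[0,0,4.2,0,42]]}}

```text
time: 32.17
ee_pos: [0.4501, -0.2332, 0.2251]
tool_rot: [-0.0, 0.58, 0.815, -0.0]
ft_force: [0.8, 0.1, 0.6]
finger_gap: 0.494
finger_force: 0.0
```

{"method": "apply_moves", "body": {"steps": [[0,0,0.5,0,42],[0,0,0.5,0,42],[0,0,0.5,0,42]]}}

```text
time: 32.42
ee_pos: [0.4513, -0.234, 0.2455]
tool_rot: [0.002, 0.58, 0.815, -0.0]
ft_force: [0.4, 0.8, -0.3]
finger_gap: 0.49
finger_force: 0.0
```

```bash
cat > k5.py <<'E'
from key import *
near(.45,-.237,.09,.086,.098,"plate")
near(.45,-.237,.09,.028,.038,"foottop")
m=max(comps((np.hypot(C[...,0]-.45,C[...,1]+.237)<.08)&(C[...,2]<.006)&(im["color"].max(-1)<50),200),key=lambda m:m.sum()); rect(m,"mat")
E
python3 k5.py w10.png
```

```text
32.4667 [ 0.4505 -0.2334  0.2433] yaw 109.11
plate 530 (np.float64(321.0), np.float64(186.0)) 0.0934 [ 0.4514 -0.2326] [0.015  0.0392] pca 109.2 [ 0.4514 -0.2328]
foottop 329 (np.float64(320.0), np.float64(173.0)) 0.0358 [ 0.4508 -0.2321] [0.0363 0.0342] pca -159.4 [ 0.4503 -0.2315]
mat 3822 (np.float64(318.0), np.float64(164.0)) 0.002 [ 0.4486 -0.2336] [0.1075 0.107 ] pca -155.3 [ 0.4462 -0.2285]
```

The key stands centred on its mat. Now the dial: bar at 154.6°, turn 150° clockwise.

{"method": "apply_moves", "body": {"steps": [[0.25,1,0,1,42],[0.5,2,0,2,42],[0.75,3,0,3,42],[1,4,0,4,42],[1.2,5,0,5,42]]}}

```text
time: 32.88
ee_pos: [0.4976, -0.0314, 0.2408]
tool_rot: [-0.002, 0.388, 0.922, -0.0]
ft_force: [0.2, -0.0, 0.9]
finger_gap: 0.487
finger_force: 0.0
```

{"method": "apply_moves", "body": {"steps": [[0.25,1,0,1,42],[0.5,2,0,2,42],[0.75,3,0,3,42],[1,4,0,4,42],[1.2,5,0,4.1,42]]}}

```text
time: 33.3
ee_pos: [0.5455, 0.1685, 0.2405]
tool_rot: [-0.002, 0.218, 0.976, -0.001]
ft_force: [0.1, -0.4, 0.7]
finger_gap: 0.49
finger_force: 0.0
```

{"method": "apply_moves", "body": {"steps": [[0.5,1,0,0,42],[0.96,2,0,0,42],[0.96,2.2,-0.6,0,42],[0.96,2.2,-1,0,42],[0.96,2.2,-1,0,42]]}}

```text
time: 33.72
ee_pos: [0.5813, 0.2546, 0.1955]
tool_rot: [-0.006, 0.219, 0.976, -0.003]
ft_force: [-1.0, -0.4, -0.6]
finger_gap: 0.492
finger_force: 0.0
```

{"method": "apply_moves", "body": {"steps": [[0,0,0,0,42],[0,0,0,0,42],[0,0,0,0,42]]}}

```text
time: 33.97
ee_pos: [0.5855, 0.254, 0.2047]
tool_rot: [0.001, 0.22, 0.975, 0.0]
ft_force: [1.0, 0.2, 0.1]
finger_gap: 0.491
finger_force: 0.0
```

```bash
cat > k6.py <<'E'
from key import *
near(.585,.255,.04,.079,.092,"dial")
near(.5915,.1855,.035,.0525,.066,"tabL")
report(im,[[.585,.255,.086],o["ee_pos"]])
E
python3 k6.py w11.png
```

```text
34.0167 [0.5856 0.254  0.2052] yaw 154.56
dial 694 (np.float64(322.0), np.float64(195.0)) 0.0856 [0.5842 0.256 ] [0.0136 0.0464] pca 154.5 [0.584 0.256]
tabL 116 (np.float64(266.0), np.float64(220.0)) 0.0578 [0.591  0.1862] [0.0052 0.0283] pca 116.9 [0.591  0.1863]
[0.585 0.255 0.086] [321. 196.]
[0.586 0.254 0.205] [321. 261.]
```

{"method": "apply_moves", "body": {"steps": [[-0.02,0.03,-0.8,0,42],[-0.02,0.03,-1.7,0,42],[-0.02,0.03,-2.5,0,42],[-0.02,0.03,-3.1,0,42],[-0.02,0.03,-3.35,0,42]]}}

```text
time: 34.43
ee_pos: [0.5822, 0.2545, 0.0662]
tool_rot: [-0.002, 0.22, 0.975, -0.001]
ft_force: [-0.6, -0.1, -0.6]
finger_gap: 0.495
finger_force: 0.0
```

{"method": "apply_moves", "body": {"steps": [[0,0,0,0,42],[0,0,0,0,25],[0,0,0,0,5],[0,0,0,0,5],[0,0,0,0,5]], "force": 35}}

```text
time: 34.85
ee_pos: [0.586, 0.2555, 0.073]
tool_rot: [0.002, 0.22, 0.976, 0.0]
ft_force: [-3.1, -3.3, 6.9]
finger_gap: 0.154
finger_force: 37.3
```

{"method": "apply_moves", "body": {"steps": [[0,0,0,0,5],[0,0,0,0,5],[0,0,0,0,5]]}}

```text
time: 35.1
ee_pos: [0.586, 0.2556, 0.0731]
tool_rot: [0.002, 0.22, 0.976, 0.0]
ft_force: [-2.1, -4.4, 7.0]
finger_gap: 0.151
finger_force: 37.3
```

```bash
python3 st.py
```

```text
35.1 [0.586  0.2556 0.0731] yaw 154.6 F [-2.1 -4.4  7. ] T [-0.551  0.358  0.027] 0.1510000522481805
```

{"method": "apply_moves", "body": {"steps": [[0,0,0,-1.2,5],[0,0,0,-2.4,5],[0,0,0,-3.6,5],[0,0,0,-4.8,5],[0,0,0,-6,5]]}}

```text
time: 35.52
ee_pos: [0.5859, 0.2553, 0.0731]
tool_rot: [0.002, 0.467, 0.884, 0.001]
ft_force: [-3.2, -4.4, 7.1]
finger_gap: 0.15
finger_force: 37.4
```

{"method": "apply_moves", "body": {"steps": [[0,0,0,-1.2,5],[0,0,0,-2.4,5],[0,0,0,-3.6,5],[0,0,0,-4.8,5],[0,0,0,-6,5]]}}

```text
time: 35.93
ee_pos: [0.5856, 0.2552, 0.073]
tool_rot: [0.001, 0.68, 0.733, 0.001]
ft_force: [-4.3, -5.4, 8.0]
finger_gap: 0.152
finger_force: 37.5
```

{"method": "apply_moves", "body": {"steps": [[0,0,0,-1.2,5],[0,0,0,-2.4,5],[0,0,0,-3.6,5],[0,0,0,-4.8,5],[0,0,0,-6,5]]}}

```text
time: 36.35
ee_pos: [0.5854, 0.2552, 0.073]
tool_rot: [0.001, 0.847, 0.532, 0.001]
ft_force: [-5.6, -4.9, 8.3]
finger_gap: 0.154
finger_force: 37.5
```

```bash
python3 st.py
```

```text
36.35 [0.5854 0.2552 0.073 ] yaw 64.3 F [-5.6 -4.9  8.3] T [-0.904  0.722  0.082] 0.15420912218061092
```

{"method": "apply_moves", "body": {"steps": [[0,0,0,-1.2,5],[0,0,0,-2.4,5],[0,0,0,-3.6,5],[0,0,0,-4.8,5],[0,0,0,-6,5]]}}

```text
time: 36.77
ee_pos: [0.5851, 0.2553, 0.073]
tool_rot: [0.001, 0.955, 0.295, 0.001]
ft_force: [-4.9, -4.0, 8.7]
finger_gap: 0.152
finger_force: 37.6
```

{"method": "apply_moves", "body": {"steps": [[0,0,0,-1.2,5],[0,0,0,-2.4,5],[0,0,0,-3.6,5],[0,0,0,-4.8,5],[0,0,0,-6,5]]}}

```text
time: 37.18
ee_pos: [0.585, 0.2556, 0.073]
tool_rot: [0.0, 0.999, 0.038, 0.001]
ft_force: [-5.9, -2.3, 9.4]
finger_gap: 0.15
finger_force: 37.6
```

{"method": "apply_moves", "body": {"steps": [[0,0,0,0,5],[0,0,0,0,5],[0,0,0,0,5]]}}

```text
time: 37.43
ee_pos: [0.585, 0.2556, 0.0731]
tool_rot: [0.0, 0.999, 0.04, 0.001]
ft_force: [-5.5, -3.9, 8.3]
finger_gap: 0.161
finger_force: 37.6
```

```bash
python3 st.py
```

```text
37.4333 [0.585  0.2556 0.0731] yaw 4.6 F [-5.5 -3.9  8.3] T [-0.805  0.965  0.073] 0.1609445815205596
```

{"method": "apply_moves", "body": {"steps": [[0,0,0,0,16],[0,0,0,0,22],[0,0,0,0,32],[0,0,0,0,42],[0,0,0,0,42]]}}

```text
time: 37.85
ee_pos: [0.5843, 0.2559, 0.0697]
tool_rot: [-0.0, 0.999, 0.04, 0.0]
ft_force: [0.5, 0.7, -0.5]
finger_gap: 0.49
finger_force: 0.0
```

{"method": "apply_moves", "body": {"steps": [[0,0,0.5,0,42],[0,0,1.2,0,42],[0,0,2.2,0,42],[0,0,3.2,0,42],[0,0,4.2,0,42]]}}

```text
time: 38.27
ee_pos: [0.5838, 0.2557, 0.2389]
tool_rot: [0.0, 0.999, 0.04, -0.0]
ft_force: [1.0, 0.2, -0.2]
finger_gap: 0.49
finger_force: 0.0
```

{"method": "apply_moves", "body": {"steps": [[-0.5,0,0.5,0,42],[-1,0,1,0,42],[-1,0,1,0,42],[-1,0,1,0,42],[-1,0,1,0,42]]}}

```text
time: 38.68
ee_pos: [0.5441, 0.2556, 0.2765]
tool_rot: [0.0, 0.999, 0.04, -0.001]
ft_force: [-0.0, 0.2, -0.6]
finger_gap: 0.495
finger_force: 0.0
```

```bash
python3 k6.py w12.png
```

```text
38.7333 [0.544  0.2555 0.2756] yaw 4.61
dial 479 (np.float64(323.0), np.float64(143.0)) 0.0856 [0.5858 0.2553] [0.0449 0.0128] pca -175.0 [0.5857 0.2554]
tabL 98 (np.float64(380.0), np.float64(141.0)) 0.058 [0.5912 0.1862] [0.0053 0.0262] pca 116.0 [0.5912 0.1863]
[0.585 0.255 0.086] [324. 144.]
[0.544 0.255 0.276] [320. 260.]
```

View pics/w12.png

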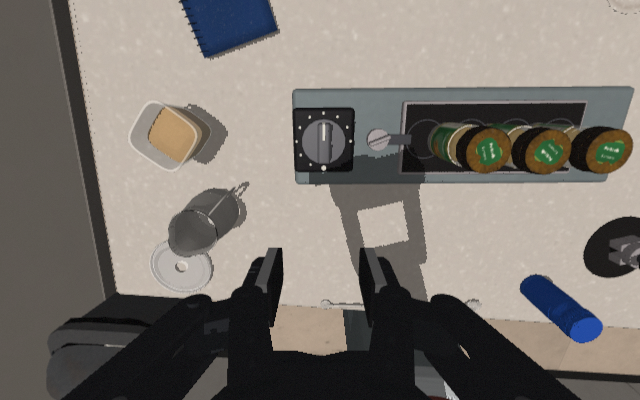

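The pointer at (324,130) points to the back with the bar at 5.0°, the left clamp is shut and the jars are standing. Last check is the key on its mat.

```bash
python3 - <<'E'
from h import *
im=get("top"); save(im,"top1.png",(205,150,445,265),3.3); C=cloud(im)
hi=np.zeros(C.shape[:2],bool);hi[160:262,205:445]=1
for m in comps(hi&(C[...,2]>.07)&(C[...,2]<.15),15):
    v,u=np.nonzero(m);z=np.nanmedian(C[m][:,2]);print(m.sum(),z.round(3),onz(im,u.mean(),v.mean(),z).round(3))
E
```

```text
193 0.114 [ 0.585 -0.336  0.114]
130 0.142 [ 0.603 -0.015  0.142]
136 0.143 [0.594 0.097 0.143]
129 0.142 [0.598 0.041 0.142]
21 0.075 [0.602 0.46  0.075]
83 0.084 [0.467 0.408 0.084]
49 0.093 [ 0.453 -0.236  0.093]
133 0.104 [ 0.389 -0.356  0.104]
122 0.104 [ 0.372 -0.119  0.104]
```

View pics/top1.png

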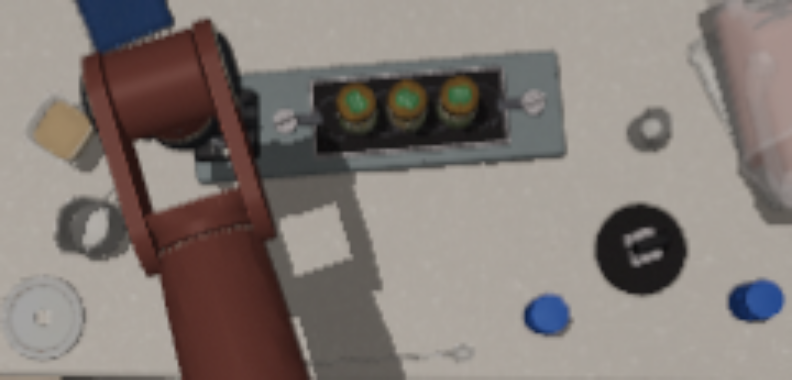

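The top view shows three jars on the deck at (357–460,100), both clamp fingers pointing to the deck at (308,118) and (510,103), and the key upright on its mat at (643,248). The bystanders are unmoved, so I hand the job in.

```bash
python3 -c "
from plant import job_done;print(job_done())"
```

```text
the job is handed in; nothing more can be done
None
```

All three jars are standing on the deck, both clamps were turned fully shut with the key, the dial was then set to six (pointer straight back), the key is upright on its mat, and the job is handed in; the result was not shown.

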